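# Load a topping cartridge and open its pour hole

### The job

Put the spare topping cartridge with the narrow stepped nose into the empty bay of the dispenser, nose the way the bay is cut, and press it right down until its top is flush with the dispenser's deck. Only once it is fully home, turn the dial so that its window lies over the pour hole that belongs to that bay. Keep the cartridge upright, and leave the other things on the counter standing where they are.

Things in the scene. Friction and masses are not known exactly. Their poses are not given: they have to be found in the camera images.
- cartridge: The loose cartridge to load: grey plastic block, upright, 100 long (x) x 54 wide (y) x 66 mm high, 0.2-0.4 kg. In plan 54 wide from x = -50 to 30 mm, then a stepped-in nose 30 wide from x = 30 to 50; white label on top. Origin: centre of its underside, x to the nose. Its yaw differs from the bay's by up to 1.2 rad. Grasp across the width near the top; things stand some 30 mm from its long sides.
- dispenser: Fixed metal topping dispenser: box 150 (x) x 330 (y) x 80 mm high, flat deck at 80 mm above the counter. Origin: centre of its underside; x away from the robot (yaw up to 0.2), y left. Two bays are cut into the deck, centred at x = 0, y = +120 and -120 mm: one holds a fixed cartridge, flush, the other is empty. The dial is in the middle.
- vacant: The empty bay. Origin: centre of its floor, 8 mm above the counter, 72 below the deck; axes as the dispenser's. It has the cartridge's outline plus 2.5 mm on each side (105 x 59 mm, 35 wide at the nose end), nose end at +x: load the cartridge with its x along the bay's x. Fully seated, the cartridge's origin lies 6 mm above this origin (on the lowered lifter plate), its top level with the deck.
- lifter (a joint): Travel in m of the stiff dark plate that is the empty bay's floor: 0 = raised (as it starts), upper face 48 mm above the counter, so that a cartridge set on it stands 34 mm proud of the deck; 0.034 = fully down, cartridge flush. It slides down under about 8 N, stays where left and does not sink under the cartridge's weight.
- dial (a joint): Angle in rad of the dial, a grey disc 96 mm across on the deck, vertical axis through the dispenser's origin, upper face 88 mm above the counter. 0 = window towards the dispenser's +x, grows counter-clockwise from above. Starts within +-0.45, stops at +-1.7, stays where left (0.06 N m). Grip: cross bar on the axis, 14 mm thick, 62 long, top at 118 mm; fingers close along the window's direction.
- window (a point): Centre of the dial's only window (about 19 x 16 mm), 32 mm from the axis, at the dial's upper face.
- hole_left (a point): Pour hole of the left (+y) bay: a dark round hole 19 mm across in the deck under the dial, 32 mm from the dial's axis at dial angle +1.0; a dark groove on the deck leads to it from its bay.
- hole_right (a point): Pour hole of the right (-y) bay, likewise at dial angle -1.0.
- old_cartridge: Bystander: another grey cartridge, plain rectangular without a nose, 80 x 54 x 78 mm high; does not fit the bay. Origin: centre of its underside.
- pitcher: Bystander: steel milk pitcher, 76 mm across, 76 mm high, handle at its +y side reaching some 30 mm out; stands beside the cartridge. Origin: centre of its underside.
- tamper: Bystander: white tamper, 58 mm across, 92 mm high. Origin: centre of its underside.
- spice_jar: Bystander: jar with red cap, 68 mm across, 170 mm high. Origin: centre of its underside.
- syrup: Bystander: syrup bottle, 68 mm across, 200 mm high, standing between the robot and the dispenser. Origin: centre of its underside.
- cup: Bystander: white cup, 84 mm across, 80 mm high. Origin: centre of its underside.
- dosing_cup: Bystander: small steel cup, 58 mm across, 60 mm high, beside the cartridge. Origin: centre of its underside.
- milk_spoon: Bystander: spoon 200 mm long, lying behind the dispenser. Origin: its middle, at the counter.

How it is judged (in metres and radians):
On the way, in this order (a step that is already met when the one before it is completed fails the run):
1. the cartridge is pressed flush into the empty bay (z of cartridge in the frame of vacant below 0.0095 m and horizontal distance between cartridge and vacant below 0.006 m and angle between cartridge's own z axis and vertical below 0.06 rad), for 0.2 s.
2. the dial's window lies over the pour hole of that bay (((y of vacant in the frame of dispenser above 0 m and horizontal distance between window and hole_left below 0.006 m) or (not (y of vacant in the frame of dispenser above 0 m) and horizontal distance between window and hole_right below 0.006 m))), for 0.2 s.
At the end, for the whole second after the job is handed in: The cartridge is in the bay that was empty, upright, its origin within 6 mm of the bay's centre in plan and no more than 3.5 mm proud of the deck; the dial's window centre lies within 6 mm in plan of the pour hole of that bay; cartridge and dial at rest (all of step 1 and ((y of vacant in the frame of dispenser above 0 m and horizontal distance between window and hole_left below 0.006 m) or (not (y of vacant in the frame of dispenser above 0 m) and horizontal distance between window and hole_right below 0.006 m)) and linear speed of cartridge below 0.02 m/s and velocity of joint dial between -0.05 and 0.05 rad/s); the robot touches nothing.
It fails at once if a bystander is shifted more than 30 mm (distance of any of old_cartridge, pitcher, tamper, spice_jar, syrup, cup, milk_spoon, dosing_cup from where it was at the start of the episode above 0.03 m).
It fails at once if a bystander is tipped over (angle between any of old_cartridge, pitcher, tamper, spice_jar, syrup, cup, dosing_cup's own z axis and vertical above 0.5 rad).
It fails at once if the cartridge is tipped more than 0.6 rad (angle between cartridge's own z axis and vertical above 0.6 rad).
It also fails if it takes over 64 s, if anything falls off the work surface, if the arm or the gripper's body presses on something with over 40 N, if the wrist force passes 120 N, or if a joint passes its speed limit or range.

### The arm

A 6-joint arm with a two-finger parallel gripper is mounted at the origin on the work surface. World frame = base frame: x ahead of the robot, y to its left, z up, the work surface at z = 0. Lengths are in mm, angles in rad, forces in N, time in s.
With the tool pointing down it reaches from about 350 to 975 mm from the base axis. Payload 7.1 kg.
Tool frame: the origin (TCP) lies on the front face of the gripper's body, between the roots of the fingers; the fingertips stand 80 mm ahead of it and the grasp point (between the pads) lies 61 mm ahead of it; z points along the fingers, y is the line along which they close (so a half turn about z gives the same grasp; the last joint's range is limited). The gripper opens to 88 mm and grips with 3 to 60 N. Pads are 20 mm wide; open, the fingers measure 115 mm over their backs; the gripper's body (75 mm by 178 mm) begins 61 mm behind the grasp point.
Start: joints at [-1.297, 0.423, 1.63, -0, 1.089, -0.019], TCP at [180.415, -598.378, 302.675] pointing down, gripper open.
Joint ranges: [-3, 3], [-0.9, 2.11], [0.09, 2.58], [-1.31, 4.45], [0.11, 2.69], [-2.54, 2.54]. Speed limits (rad/s): [2.39, 2.39, 3.01, 3.14, 3.14, 3.14].

### API

Orientations are given as a rotation vector (axis times angle).
In Python, from workcell import readout, vision, close_job gives the robot as it stands.
- The arm moves only by the tool servo_tool, never from a script. Its argument "plan" is a list that holds one entry, the list of rows, each a list of 7 numbers: the gripper command: -1 is fully open, 1 is shut, values between are in proportion, then the shift along the world's x, y, z in units of 40 mm (1.0 is 40 mm), then the turn, a rotation vector about the world's x, y, z in units of 5 degrees (1.0 is 5 degrees). A call has 1 to 5 rows; each row shifts and turns the commanded pose from where the row before left it; what a row does not reach is not made up. A row lasts 1/12 s, in which the tool goes at most 41.7 mm and 7.16 degrees, less where a joint would pass 70% of its speed; a pose out of reach is approached as far as the arm can. A call is refused whole if a number of a shift passes 1 or a number of a turn 1, either way. A call with a gripper value outside its range is refused whole. The fingers move at their own pace and stop on an object; the grip force is fixed at half the most. Time passes only in rows, so rows that do not move let the fingers close. It gives the time, the measured TCP pose, the force, the opening and the grip force at its end, in the units of the state.
- readout.get_obs(): the state, without advancing time (a new reading comes with each control period).
- vision.get_image(name): name is "side" or "top" or "wrist"; returns the picture (480x640x3 uint8, red, green, blue); there is no depth.
- vision.camera_params(name): a dict with "fx", "fy", "cx", "cy" (pixels), "D" ([k1, k2, p1, p2, k3] as OpenCV has them; the pictures are not rectified), "rvec" (rotation vector, rad) and "tvec" (3), from world to camera coordinates, as OpenCV has them; the wrist camera has in their place "hand_eye" (4x4, takes a point from camera to tool coordinates, whose origin is the TCP and whose axes are the flange's). Camera axes: x right, y down, z forward; pixel columns grow to the right and rows downward; lengths in mm; the calibration is good to about 2 mm. A picture is of the moment at which its call begins: read the wrist's pose just before it. camera_params takes no time and is no camera call.
- close_job(): hands the job in; it is judged then, once.
The state is a dict: "t": time; "qpos": joint angles; "qvel": joint speeds; "joint_torque": joint torques, N m; "ee_pos": TCP position; "orientation": TCP orientation; "ft_force": force on the tool from outside, world axes, zero at the start; "moment": the same for the moment, N m; "width": finger opening in mm; "grasp_force": force on a finger pad.
Only numpy, scipy, OpenCV 4.12 (cv2) and the standard library are available. Lean on these libraries where they do the work, as an engineer would, in place of code of your own. Each camera call takes 0.05 s, during which the arm holds its last target. There are 200 camera calls.

## Working session

There is one attempt and no reset: what is moved stays moved. The work goes in short steps, Python scripts to look and compute and a tool call to move; the robot and the scene stay as the last step left them, time stands still between calls to the robot, and variables do not carry over. Pictures are saved under pics/ and viewed, at most 10 in all, crops included, and the job is handed in when it is done.

Besides the shell and the picture viewer there is one more tool, called after ">>>" in YAML: its name, and indented under it one key for each argument. servo_tool: Moves the arm, as the interface text tells. Its arguments: {"type":"object","properties":{"plan":{"type":"array"}},"required":["plan"]}

```bash
mkdir -p pics; python3 - <<'E'
from workcell import readout, vision
import cv2
for n in ("top","side"):
    im=vision.get_image(n); cv2.imwrite(f"pics/{n}0.png",im[:,:,::-1])
    p=vision.camera_params(n); print(n,{k:(v if isinstance(v,float) else list(map(float,v))) for k,v in p.items()})
p=vision.camera_params("wrist");print(p)
o=readout.get_obs();print(o)
E
```

```text
top {'fx': 469.64639515898216, 'fy': 469.64639515898216, 'cx': 317.1852202423014, 'cy': 236.3844250292046, 'D': [-0.0712089614982768, 0.0, 0.0, 0.0, 0.0], 'rvec': [1.9204207304444605, -2.290001895526303, 0.25211697013368306], 'tvec': [84.07509740828058, 563.5840469474609, 994.3308263381937]}
side {'fx': 497.30090870325535, 'fy': 497.30090870325535, 'cx': 324.6111983274686, 'cy': 237.80995660490012, 'D': [0.028089318193403014, 0.0, 0.0, 0.0, 0.0], 'rvec': [0.5981662568977621, -2.758598065981782, 0.9830095206158648], 'tvec': [490.792062851944, 211.04010182590298, 981.4670500832007]}
{'fx': 422.289470727743, 'fy': 422.289470727743, 'cx': 320.83874393434894, 'cy': 234.78990039266992, 'D': array([-0.03706443,  0.        ,  0.        ,  0.        ,  0.        ]), 'hand_eye': array([[-8.39089683e-04, -9.56894014e-01, -2.90436123e-01,
         8.00210392e+01],
       [ 9.99999643e-01, -8.31513547e-04, -1.49496031e-04,
         7.93797822e-02],
       [-9.84497131e-05, -2.90436144e-01,  9.56894371e-01,
        -8.11919082e+01],
       [ 0.00000000e+00,  0.00000000e+00,  0.00000000e+00,
         1.00000000e+00]])}
{'t': 0.1, 'qpos': array([-1.29698948e+00,  4.23734376e-01,  1.63060982e+00,  2.52828965e-05,
        1.08858667e+00, -1.90060743e-02]), 'qvel': array([-5.00634187e-05, -4.18798546e-04, -1.44815771e-03,  4.76168025e-04,
        1.46117382e-03,  6.35214573e-04]), 'joint_torque': array([ 1.76496851e-04, -5.45612526e+01, -2.74323767e+01,  6.45030895e-02,
        1.88035879e-02, -4.38706616e-05]), 'ee_pos': array([ 180.32445471, -598.01367205,  301.99959095]), 'orientation': array([-3.10666967e+00, -4.58095775e-01,  2.32092502e-04]), 'ft_force': array([ 0.37484962, -0.12542617,  0.42795359]), 'moment': array([-0.05692162, -0.00193003, -0.01563697]), 'grasp_force': 0.0, 'width': 87.94715609419148}
```

View pics/top0.png

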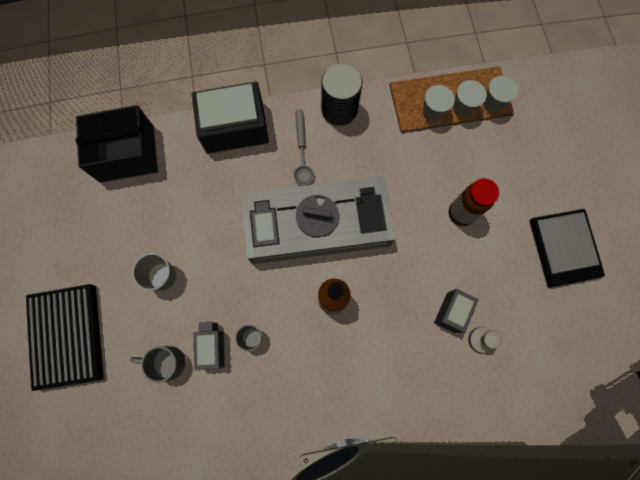

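View pics/side0.png

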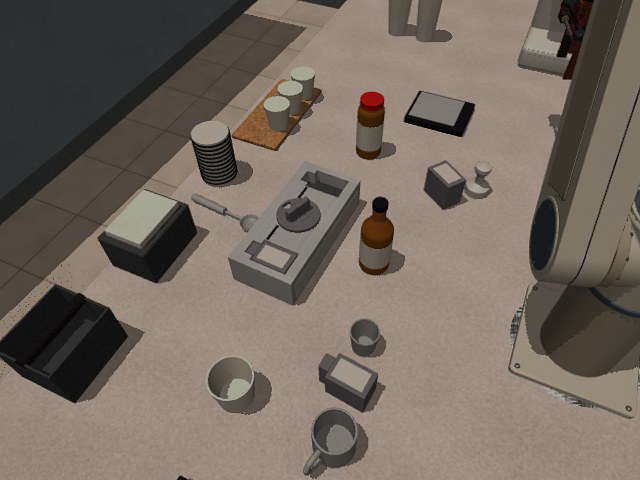

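The top view has the cartridge at about (208,348), nose up-image. The dispenser is at (318,220), with the empty bay on the right at (371,212), the dial at (318,215), the syrup at (335,295), the pitcher at (162,364) and the dosing cup at (249,338). Next I'll turn these pixels into positions.

```bash
cat > h.py <<'E'
import numpy as np, cv2
from scipy.spatial.transform import Rotation as R
from workcell import readout, vision
def ray(name,uv,obs=None):
    p=vision.camera_params(name); K=np.array([[p['fx'],0,p['cx']],[0,p['fy'],p['cy']],[0,0,1.]])
    n=cv2.undistortPoints(np.array(uv,float).reshape(-1,1,2),K,np.array(p['D'],float)).reshape(-1,2)
    d=np.c_[n,np.ones(len(n))]
    if name=='wrist':
        T=np.array(p['hand_eye']); Rt=R.from_rotvec(obs['orientation']).as_matrix()
        return Rt@T[:3,3]+obs['ee_pos'], d@(Rt@T[:3,:3]).T
    Rm=R.from_rotvec(np.array(p['rvec'],float)).as_matrix(); return -Rm.T@np.array(p['tvec'],float), d@Rm
def onplane(name,uv,z,obs=None):
    c,d=ray(name,uv,obs); return (c+d*((z-c[2])/d[:,2])[:,None])[:,:2]
E
python3 - <<'E'
from h import *
im=cv2.imread('pics/top0.png'); hsv=cv2.cvtColor(im,cv2.COLOR_BGR2HSV)
P={'cart label':(206,349,66),'nose top':(208,327,66),'disp TL':(242,193,80),'disp TR':(387,180,80),'disp BR':(393,245,80),'disp BL':(247,259,80),'dial':(318,215,88),'baycentre':(371,212,80),'syruptop':(336,292,200),'pitcher':(161,362,76),'dosing':(249,336,60),'jar':(484,193,170),'old':(460,310,78),'cup':(152,270,80)}
for k,(u,v,z) in P.items(): print(k,onplane('top',[(u,v)],z).round(0))
def side(n,u,v,z): print('side',n,onplane('side',[(u,v)],z).round())
side('label',352,372,66);side('dosing',365,330,60);side('pitcher',334,430,76);side('dial',298,213,88)
# label contour
m=((hsv[...,2]>120)&(hsv[...,1]<60)).astype(np.uint8)
roi=np.zeros_like(m);roi[325:375,190:225]=m[325:375,190:225]
c=max(cv2.findContours(roi,0,2)[0],key=cv2.contourArea);w=onplane('top',c.reshape(-1,2),66).astype(np.float32)
print(cv2.minAreaRect(w))
E
```

```text
cart label [[367. 263.]]
nose top [[412. 252.]]
disp TL [[695. 135.]]
disp TR [[ 668. -194.]]
disp BR [[ 517. -176.]]
disp BL [[543. 146.]]
dial [[611. -25.]]
baycentre [[ 600. -143.]]
syruptop [[426. -27.]]
pitcher [[355. 359.]]
dosing [[378. 168.]]
jar [[ 576. -369.]]
old [[ 352. -290.]]
cup [[554. 356.]]
side label [[366. 261.]]
side dosing [[377. 171.]]
side pitcher [[353. 369.]]
side dial [[613. -21.]]
((365.8642272949219, 264.3909606933594), (36.12052536010742, 61.31922912597656), 84.97711181640625)
```

>>> servo_tool:
  plan:
    - [[-1,0.6,0.75,0.15,0,0,-0.3],[-1,0.6,0.75,0.15,0,0,-0.3],[-1,0.6,0.75,0.15,0,0,-0.3],[-1,0.6,0.75,0.15,0,0,-0.3],[-1,0.6,0.75,0.15,0,0,-0.3]]

```text
t: 0.52
ee_pos: [301.0, -446.7, 332.5]
orientation: [-3.131, -0.251, 0.001]
ft_force: [1.1, -0.3, 0.5]
width: 87.8
grasp_force: 0.0
```

>>> servo_tool:
  plan:
    - [[-1,0.6,0.75,0.15,0,0,-0.3],[-1,0.6,0.75,0.15,0,0,-0.3],[-1,0.6,0.75,0.15,0,0,-0.3],[-1,0.6,0.75,0.15,0,0,-0.3],[-1,0.6,0.75,0.15,0,0,-0.3]]

```text
t: 0.93
ee_pos: [421.1, -296.6, 362.8]
orientation: [-3.141, -0.046, 0.0]
ft_force: [0.4, -0.8, -0.8]
width: 87.8
grasp_force: 0.0
```

>>> servo_tool:
  plan:
    - [[-1,0.6,0.75,0.15,0,0,-0.3],[-1,0.6,0.75,0.15,0,0,-0.3],[-1,0.6,0.75,0.15,0,0,-0.3],[-1,0.6,0.75,0.15,0,0,-0.3],[-1,0.6,0.75,0.15,0,0,-0.2]]

```text
t: 1.35
ee_pos: [541.1, -146.5, 392.7]
orientation: [-3.138, 0.145, 0.001]
ft_force: [0.4, -0.7, -0.6]
width: 87.9
grasp_force: 0.0
```

>>> servo_tool:
  plan:
    - [[-1,0.4,0.9,0,0,0,0],[-1,0.4,0.9,0,0,0,0],[-1,0.2,0.5,0,0,0,0],[-1,0,0,0,0,0,0]]

```text
t: 1.68
ee_pos: [581.5, -52.6, 392.2]
orientation: [-3.138, 0.137, 0.001]
ft_force: [0.2, -0.5, -0.2]
width: 87.7
grasp_force: 0.0
```

```bash
python3 - <<'E'
from h import *; import pickle
o=readout.get_obs(); im=vision.get_image('wrist'); cv2.imwrite('pics/w1.png',im[:,:,::-1]); pickle.dump(o,open('w1.pkl','wb')); print(o['ee_pos'],o['orientation'])
E
```

```text
[581.51108062 -52.6477746  392.15463555] [-3.13753276e+00  1.36546251e-01  5.98296964e-04]
```

View pics/w1.png

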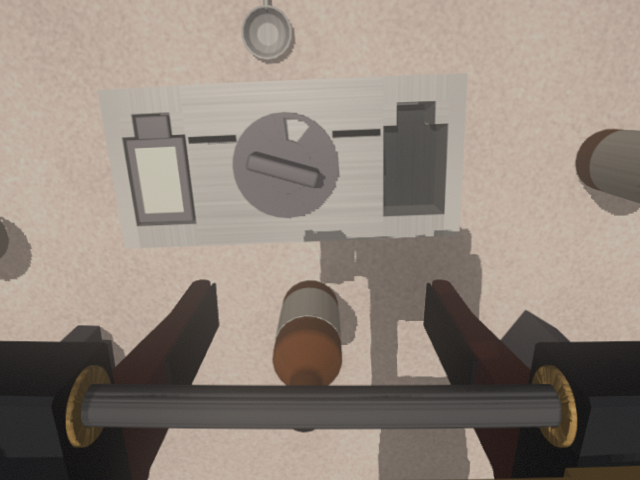

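The wrist view shows the deck corners at about (100,91), (466,74), (461,231) and (124,248). The empty bay runs from its nose top edge (397–435,101) to its tail edge (384–446,214). The dial is at (286,165), with its window at about (296,130). Next I'll measure the dispenser pose.

```bash
python3 - <<'E'
from h import *; import pickle
o=pickle.load(open('w1.pkl','rb')); W=lambda uv,z:onplane('wrist',uv,z,o)
c=W([(100,91),(466,74),(461,231),(124,248)],80);print('deck',c.round(1).tolist(),c.mean(0),np.linalg.norm(c-np.roll(c,-1,0),axis=1).round(1))
b=W([(397,102),(435,101),(446.5,213.5),(384,215.5),(384,126),(447,124)],80);print('bay',b.round(1).tolist())
print('bay nose mid',b[:2].mean(0),'tail mid',b[2:4].mean(0),'ctr',(b[:2].mean(0)+b[2:4].mean(0))/2,'len',np.linalg.norm(b[:2].mean(0)-b[2:4].mean(0)),'w',np.linalg.norm(b[2]-b[3]))
im=cv2.imread('pics/w1.png').astype(int); 
print('dial edges',W([(286,112),(286,218),(233,165),(339,165)],88).round(1).tolist())
# old cart outline in left bay, groove
print('leftbay',W([(124,139),(185,135.5),(195,222),(135,226.5)],80).round(1).tolist())
print('window',W([(286,119),(308,123),(302,140),(288,140)],88).round(1).tolist())
print('bar',W([(248,153),(323,178),(319,187),(249,168)],118).round(1).tolist())
# edges refined: subpixel lines by gradient
g=cv2.cvtColor(cv2.imread('pics/w1.png'),cv2.COLOR_BGR2GRAY)
hsv=cv2.cvtColor(cv2.imread('pics/w1.png'),cv2.COLOR_BGR2HSV)
for x in (380,415): print(x,g[60:110,x].tolist())
dark=(g<95).astype(np.uint8); dark[:, :375]=0;dark[:,455:]=0;dark[:95]=0;dark[222:]=0
cs=max(cv2.findContours(dark,0,2)[0],key=cv2.contourArea)
w=W(cs.reshape(-1,2),80).astype(np.float32);print('rect',cv2.minAreaRect(w),cv2.boundingRect(cs))
E
```

```text
deck [[693.4, 136.1], [678.4, -189.1], [534.1, -185.3], [545.7, 146.7]] [612.89890216 -22.87705813] [325.6 144.3 332.2 148.2]
bay [[659.7, -127.4], [657.7, -161.4], [553.0, -171.1], [556.2, -111.0], [639.8, -114.9], [636.8, -172.0]]
bay nose mid [ 658.68333424 -144.4143223 ] tail mid [ 554.59557707 -141.08218185] ctr [ 606.63945565 -142.74825207] len 104.14107907725948 w 60.197245502117354
dial edges [[659.7, -28.5], [564.0, -17.8], [617.8, 24.8], [609.2, -71.4]]
leftbay [[649.8, 123.4], [647.6, 66.5], [565.8, 71.3], [566.5, 130.9]]
window [[653.8, -27.8], [648.6, -46.8], [634.4, -40.1], [635.5, -27.6]]
bar [[629.9, 4.3], [603.6, -56.1], [596.2, -52.1], [617.5, 5.1]]
380 [183, 182, 182, 179, 181, 181, 182, 182, 180, 180, 179, 178, 179, 179, 176, 177, 178, 181, 181, 179, 177, 174, 176, 178, 177, 174, 174, 175, 176, 175, 177, 179, 177, 178, 182, 177, 173, 178, 176, 174, 174, 175, 177, 175, 175, 175, 175, 174, 174, 171]
415 [179, 181, 182, 179, 176, 175, 177, 179, 180, 181, 182, 180, 177, 177, 175, 175, 176, 174, 175, 174, 176, 174, 174, 174, 175, 176, 176, 175, 176, 175, 175, 175, 173, 173, 174, 174, 173, 174, 175, 174, 174, 147, 113, 109, 90, 72, 70, 70, 71, 69]
rect ((607.1072998046875, -141.84300231933594), (56.89247512817383, 102.20655822753906), 87.3635482788086) (384, 102, 63, 113)
```

>>> servo_tool:
  plan:
    - [[-1,-0.6,0.78,0,0,0,0],[-1,-0.6,0.78,0,0,0,0],[-1,-0.6,0.78,0,0,0,0],[-1,-0.6,0.78,-0.2,0,0,0],[-1,-0.6,0.78,-0.2,0,0,0]]

```text
t: 2.15
ee_pos: [459.0, 99.2, 376.7]
orientation: [3.138, -0.146, 0.001]
ft_force: [1.6, 0.8, 0.2]
width: 87.9
grasp_force: 0.0
```

>>> servo_tool:
  plan:
    - [[-1,-0.6,0.78,-0.2,0,0,0],[-1,-0.6,0.78,-0.2,0,0,0],[-1,-0.6,0.78,-0.2,0,0,0],[-1,-0.6,0.78,-0.2,0,0,0],[-1,-0.6,0.78,-0.2,0,0,0]]

```text
t: 2.57
ee_pos: [339.3, 255.4, 336.4]
orientation: [3.138, -0.146, 0.001]
ft_force: [0.5, 1.6, 0.2]
width: 88.3
grasp_force: 0.0
```

>>> servo_tool:
  plan:
    - [[-1,0,0,0,0,0,0],[-1,0,0,0,0,0,0]]

```text
t: 2.73
ee_pos: [339.3, 255.7, 336.3]
orientation: [3.137, -0.138, -0.001]
ft_force: [0.2, 0.1, -0.1]
width: 87.7
grasp_force: 0.0
```

```bash
python3 - <<'E'
from h import *; import pickle
o=readout.get_obs(); im=vision.get_image('wrist'); cv2.imwrite('pics/w2.png',im[:,:,::-1]); pickle.dump(o,open('w2.pkl','wb')); print(o['ee_pos'],o['orientation'])
E
```

```text
[339.32261239 255.72476019 336.27017045] [ 3.13749191e+00 -1.37739112e-01 -1.08056955e-03]
```

View pics/w2.png

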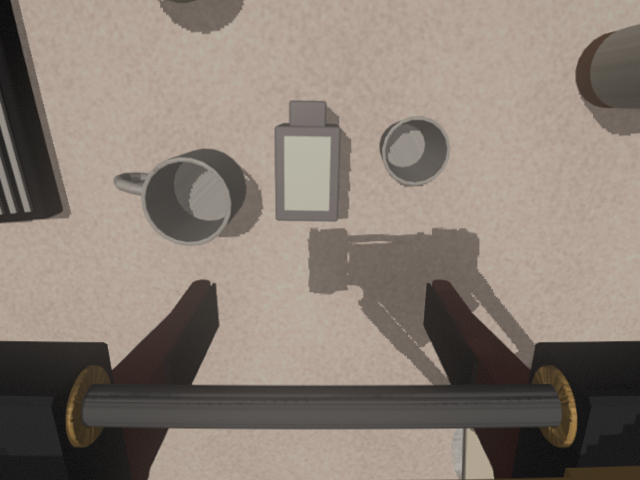

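The wrist view has the cartridge top at about (276–340, 126–219), with the nose at (290–326, 102–126). It is nearly aligned with the tool, with the pitcher to its left and the dosing cup to its right.

```bash
python3 - <<'E'
from h import *; import pickle
o=pickle.load(open('w2.pkl','rb')); W=lambda uv,z:onplane('wrist',uv,z,o)
im=cv2.imread('pics/w2.png'); g=cv2.cvtColor(im,cv2.COLOR_BGR2GRAY)
m=((g>150)).astype(np.uint8); r=np.zeros_like(m); r[130:217,280:336]=m[130:217,280:336]
c=max(cv2.findContours(r,0,2)[0],key=cv2.contourArea); print('label',cv2.boundingRect(c),cv2.minAreaRect(W(c.reshape(-1,2),66).astype(np.float32)))
for v in (112,150,190): print(v,g[v,268:350].tolist())
for u in (300,308,318): print(u,g[96:132,u].tolist(), g[210:226,u].tolist())
c=W([(275.5,126),(341,126),(338.5,219.5),(275.5,219.5),(290,101.5),(326.5,101.5)],66)
print(c.round(1).tolist()); t=c[2:4].mean(0); n=c[4:6].mean(0); print('tail',t,'nose',n,'ctr',(t+n)/2,'len',np.linalg.norm(n-t),'yaw',np.arctan2(*(n-t)[::-1]))
print(np.linalg.norm(c[0]-c[1]),np.linalg.norm(c[2]-c[3]),'tool yaw',2*np.arctan2(o['orientation'][1],o['orientation'][0]))
print('pitcher rim',W([(143,200),(232,200)],76),'dosing',W([(380,150),(449,150)],60))
E
```

```text
label (284, 136, 47, 75) ((366.5926513671875, 264.8714599609375), (37.77695083618164, 61.77469253540039), 83.52932739257812)
112 [170, 169, 167, 168, 169, 168, 167, 166, 167, 164, 165, 165, 163, 166, 167, 167, 167, 166, 166, 164, 153, 122, 107, 114, 119, 119, 118, 117, 120, 118, 118, 117, 117, 118, 118, 118, 117, 117, 115, 117, 116, 117, 117, 115, 117, 115, 114, 115, 116, 116, 116, 115, 115, 116, 116, 116, 107, 93, 99, 106, 108, 108, 110, 107, 110, 113, 145, 160, 161, 165, 163, 166, 166, 165, 163, 163, 161, 161, 161, 161, 161, 160]
150 [171, 170, 168, 168, 171, 171, 143, 110, 111, 116, 115, 116, 116, 115, 118, 124, 160, 180, 180, 181, 180, 180, 181, 180, 180, 179, 181, 180, 180, 179, 180, 179, 180, 180, 180, 181, 179, 180, 180, 180, 179, 179, 180, 180, 180, 180, 180, 179, 181, 181, 180, 180, 179, 180, 180, 180, 181, 180, 179, 180, 179, 179, 148, 118, 112, 113, 115, 113, 116, 114, 103, 89, 100, 108, 110, 110, 111, 111, 112, 109, 110, 107]
190 [165, 167, 167, 168, 170, 171, 165, 131, 107, 109, 112, 113, 113, 113, 112, 115, 152, 176, 178, 178, 178, 179, 179, 178, 178, 178, 179, 177, 178
[... 806 characters left out ...]
 169, 169, 166, 152, 110, 111, 117, 117, 118, 117, 118, 117, 118, 116, 115, 116, 116, 118, 115, 114, 114, 115, 115, 114, 114, 113, 114, 113, 109, 100, 105, 114, 114, 116, 116] [153, 120, 111, 109, 111, 109, 110, 111, 111, 107, 106, 146, 169, 171, 169, 170]
[[407.5, 286.2], [402.7, 233.4], [325.0, 241.4], [329.8, 295.4], [425.3, 272.4], [422.7, 243.5]]
tail [327.36296143 268.43366439] nose [424.00932597 257.95727458] ctr [375.6861437  263.19546948] len 97.21252244981598 yaw -0.10797760339207513
52.96541339275811 54.2156415368083 tool yaw -0.08774570914004781
pitcher rim [[358.79213709 401.79951132]
 [352.06222561 327.93707889]] dosing [[380.16239771 202.14638173]
 [375.21800325 144.39890733]]
```

>>> servo_tool:
  plan:
    - [[-0.6,0.36,0.11,-0.4,0,0,-0.13],[-0.6,0.35,0.1,-0.6,0,0,-0.12],[-0.6,0,0,-0.8,0,0,0],[-0.6,0,0,-0.8,0,0,0],[-0.6,0,0,0,0,0,0]]

```text
t: 3.2
ee_pos: [368.0, 260.6, 228.4]
orientation: [3.131, -0.182, -0.011]
ft_force: [-1.8, -1.2, -0.5]
width: 70.7
grasp_force: 0.0
```

```bash
python3 - <<'E'
from h import *
o=readout.get_obs(); im=vision.get_image('wrist'); cv2.imwrite('pics/w3.png',im[:,:,::-1]); print(o['ee_pos'],o['orientation'],2*np.arctan2(o['orientation'][1],o['orientation'][0]),o['width'])
E
```

```text
[367.95688548 260.62410854 228.36127805] [ 3.13068035 -0.18249519 -0.01063178] -0.11645321939985338 70.67202860343657
```

View pics/w3.png

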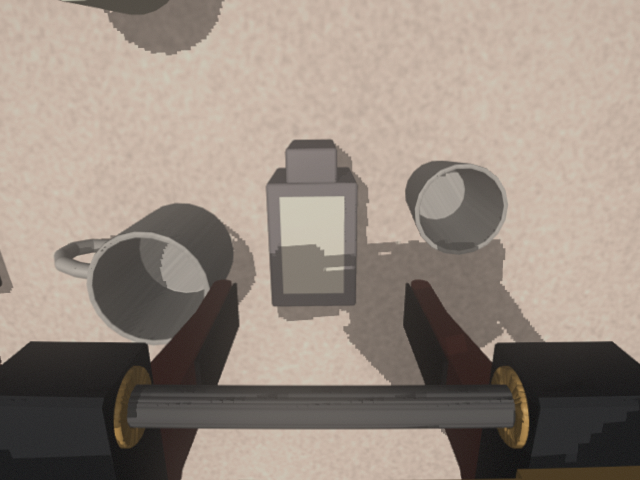

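The view has the cartridge top at about (268–357, 185–305), with the nose's top edge at about (287–336, 151), between the open fingers. I'll measure again with the arm at rest.

>>> servo_tool:
  plan:
    - [[-0.6,0,0,0,0,0,0],[-0.6,0,0,0,0,0,0]]

```text
t: 3.42
ee_pos: [370.3, 263.9, 234.5]
orientation: [-3.135, 0.18, -0.004]
ft_force: [0.3, 0.9, 0.2]
width: 70.4
grasp_force: 0.0
```

```bash
python3 - <<'E'
from h import *
o=readout.get_obs(); im=vision.get_image('wrist'); o2=readout.get_obs(); cv2.imwrite('pics/w4.png',im[:,:,::-1]); print(o['ee_pos'],o2['ee_pos'],o['orientation'],2*np.arctan2(o['orientation'][1],o['orientation'][0]),o['width'])
W=lambda uv,z:onplane('wrist',uv,z,o)
g=cv2.cvtColor(im,cv2.COLOR_RGB2GRAY)
for v in (200,250,295): print(v,g[v,260:286].tolist(),g[v,338:365].tolist())
for u in (300,312,325): print(u,g[136:158,u].tolist(),g[288:312,u].tolist())
E
```

```text
[370.2776047  263.86054605 234.4851446 ] [370.12559958 264.12785356 234.63828487] [-3.13477191  0.17971435 -0.00372001] 6.168652028564339 70.42240064380724
200 [188, 187, 186, 186, 184, 183, 184, 186, 187, 186, 188, 186, 185, 186, 184, 162, 128, 115, 122, 126, 125, 125, 125, 124, 126, 125] [183, 184, 187, 190, 190, 190, 191, 190, 189, 191, 189, 191, 189, 160, 129, 121, 123, 121, 120, 122, 122, 122, 121, 120, 113, 101, 104]
250 [176, 177, 178, 180, 182, 183, 184, 183, 181, 181, 182, 183, 184, 184, 185, 188, 189, 166, 129, 113, 117, 121, 121, 100, 86, 84] [194, 193, 194, 193, 193, 193, 193, 194, 192, 194, 195, 194, 182, 142, 119, 119, 120, 120, 120, 119, 121, 120, 119, 110, 98, 99, 114]
295 [181, 182, 183, 181, 184, 184, 185, 187, 185, 185, 185, 183, 183, 181, 181, 184, 186, 188, 188, 153, 103, 81, 81, 83, 83, 83] [80, 81, 83, 80, 81, 81, 79, 80, 80, 81, 80, 80, 81, 81, 80, 81, 80, 80, 81, 81, 80, 80, 78, 75, 92, 110, 115]
300 [179, 180, 182, 182, 185, 185, 187, 189, 173, 143, 109, 90, 83, 81, 83, 81, 87, 105, 118, 122, 129, 128] [121, 123, 123, 122, 124, 124, 95, 83, 82, 82, 84, 82, 84, 82, 83, 85, 84, 80, 92, 114, 120, 121, 121, 120]
312 [179, 182, 186, 189, 192, 191, 191, 175, 128, 86, 82, 82, 83, 83, 82, 82, 82, 103, 117, 122, 126, 128] [122, 123, 123, 123, 123, 114, 91, 83, 83, 83, 82, 84, 85, 83, 82, 84, 82, 83, 102, 115, 117, 118, 118, 120]
325 [183, 184, 185, 184, 180, 181, 180, 155, 107, 82, 81, 82, 81, 81, 82, 83, 89, 107, 118, 123, 127, 126] [121, 122, 123, 122, 121, 114, 93, 82, 82, 82, 82, 81, 81, 82, 83, 83, 83, 80, 103, 118, 120, 121, 117, 119]
```

```bash
python3 - <<'E'
from h import *
o=readout.get_obs(); print(o['ee_pos'],o['orientation'])
W=lambda uv,z:onplane('wrist',uv,z,o)
l=W([(275.6,200),(277.8,250),(279.4,295)],66);r=W([(363.2,200),(362,250),(361.2,295)],66);n=W([(300,152.8),(325,152.5)],66);t=W([(300,306),(325,306)],66)
print(l,r,np.linalg.norm(l-r,axis=1)); print(n,t,'len',np.linalg.norm(n.mean(0)-t.mean(0)))
for a in (l,r,np.vstack([n.mean(0),t.mean(0)])): d=a[0]-a[-1];print(np.arctan2(d[1],d[0]))
print('xmid',(n.mean(0)+t.mean(0))/2,'ymid',(l+r)/2)
E
```

```text
[370.12559958 264.12785356 234.63828487] [-3.13441248  0.17873065 -0.0045499 ]
[[399.73145134 288.60747569]
 [368.02583075 291.85928912]
 [337.4823213  295.26461593]] [[393.69721323 236.06531993]
 [362.03356884 239.55011241]
 [331.47537728 242.70694197]] [52.88752369 52.65127891 52.89983429]
[[425.97602791 270.35598533]
 [424.47255512 255.80626056]] [[328.20583944 283.03171048]
 [326.35983039 266.83385719]] len 98.65592119571092
-0.10653858018748541
-0.10633837615119562
-0.12042210670906836
xmid [376.25356322 269.00695339] ymid [[396.71433228 262.33639781]
 [365.02969979 265.70470077]
 [334.47884929 268.98577895]]
```

>>> servo_tool:
  plan:
    - [[-0.6,0,0.02,-0.7,0,0,0],[-0.6,0,0,-0.7,0,0,0],[-0.6,0,0,-0.7,0,0,0],[-0.6,0,0,-0.5,0,0,0],[-0.6,0,0,-0.26,0,0,0]]

```text
t: 3.88
ee_pos: [369.0, 264.9, 117.8]
orientation: [-3.136, 0.177, -0.0]
ft_force: [0.0, 0.6, -0.1]
width: 70.7
grasp_force: 0.0
```

>>> servo_tool:
  plan:
    - [[-0.6,0,0,0,0,0,0],[-0.6,0,0,0,0,0,0],[-0.6,0,0,0,0,0,0]]

```text
t: 4.13
ee_pos: [369.7, 265.4, 119.7]
orientation: [-3.135, 0.177, -0.003]
ft_force: [-1.0, -0.7, 0.2]
width: 70.1
grasp_force: 0.0
```

>>> servo_tool:
  plan:
    - [[1,0,0,0,0,0,0],[1,0,0,0,0,0,0],[1,0,0,0,0,0,0],[1,0,0,0,0,0,0],[1,0,0,0,0,0,0]]

```text
t: 4.55
ee_pos: [369.2, 265.1, 119.1]
orientation: [-3.136, 0.177, -0.002]
ft_force: [-0.9, -1.3, 8.9]
width: 54.0
grasp_force: 30.0
```

>>> servo_tool:
  plan:
    - [[1,0,0,0.4,0,0,0],[1,0,0,0.7,0,0,0],[1,0,0,0.8,0,0,0],[1,0,0,0.7,0,0,0],[1,0.1,-0.2,0.5,0,0,0]]

```text
t: 4.97
ee_pos: [372.9, 257.6, 244.7]
orientation: [-3.135, 0.176, -0.003]
ft_force: [0.9, 0.3, -1.7]
width: 54.1
grasp_force: 30.0
```

>>> servo_tool:
  plan:
    - [[1,0.3,-0.5,0.2,0,0,0.1],[1,0.48,-0.85,0,0,0,0.1],[1,0.48,-0.85,0,0,0,0.1],[1,0.48,-0.85,0,0,0,0.1],[1,0.48,-0.85,0,0,0,0.1]]

```text
t: 5.38
ee_pos: [461.8, 99.2, 250.6]
orientation: [-3.14, 0.107, -0.0]
ft_force: [-0.1, 1.4, -2.8]
width: 54.1
grasp_force: 30.0
```

>>> servo_tool:
  plan:
    - [[1,0.48,-0.85,0,0,0,0.1],[1,0.48,-0.85,0,0,0,0.1],[1,0.48,-0.85,0,0,0,0.08],[1,0.48,-0.85,0,0,0,0],[1,0.48,-0.85,0,0,0,0]]

```text
t: 5.8
ee_pos: [557.8, -71.1, 250.2]
orientation: [-3.141, 0.071, 0.001]
ft_force: [1.0, 0.7, -1.7]
width: 54.0
grasp_force: 30.0
```

>>> servo_tool:
  plan:
    - [[1,0.48,-0.85,0,0,0,0],[1,0.4,-0.7,0,0,0,0],[1,0.2,-0.3,0,0,0,0],[1,0,0,0,0,0,0],[1,0,0,0,0,0,0]]

```text
t: 6.22
ee_pos: [600.1, -143.1, 249.7]
orientation: [-3.14, 0.073, 0.003]
ft_force: [-0.4, 0.3, -2.6]
width: 53.9
grasp_force: 30.0
```

>>> servo_tool:
  plan:
    - [[1,0,0,0,0,0,0],[1,0,0,0,0,0,0]]

```text
t: 6.38
ee_pos: [599.9, -141.6, 250.1]
orientation: [-3.14, 0.068, 0.002]
ft_force: [-0.3, 0.8, -2.3]
width: 53.7
grasp_force: 30.0
```

```bash
python3 - <<'E'
from h import *;import pickle
o=readout.get_obs(); im=vision.get_image('wrist'); pickle.dump(o,open('w5.pkl','wb'))
cv2.imwrite('pics/w5.png',im[:,:,::-1]); print(o['ee_pos'],o['orientation'],2*np.arctan(o['orientation'][1]/o['orientation'][0]))
E
```

```text
[ 599.89906347 -141.63538291  250.07034024] [-3.14029662e+00  6.83555544e-02  2.10621173e-03] -0.04352758349551519
```

View pics/w5.png

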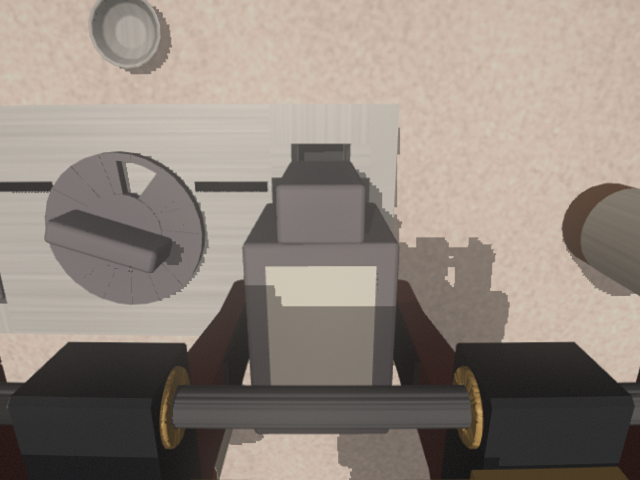

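The deck's back edge is at row ~104 and the bay's nose end at (292–351, 144). The cartridge nose's top front edge is at row ~182 (277–366) and its bottom front edge at row ~163 (286–355). Now the relative offsets.

```bash
python3 - <<'E'
from h import *;import pickle
o=pickle.load(open('w5.pkl','rb')); W=lambda uv,z:onplane('wrist',uv,z,o)
g=cv2.cvtColor(cv2.imread('pics/w5.png'),cv2.COLOR_BGR2GRAY).astype(float)
f=cv2.GaussianBlur(g,(0,0),1); hsv=cv2.cvtColor(cv2.imread('pics/w5.png'),cv2.COLOR_BGR2HSV)
s=cv2.GaussianBlur(hsv[...,1].astype(float),(0,0),2)
def rowedge(a,u,v0,v1): return v0+np.argmax(np.abs(np.diff(a[v0:v1,u])))+.5
us=[10,50,170,200,230,260]; e=[(u,rowedge(s,u,92,116)) for u in us]; print(e); b=W(e,80); print(b.round(1).tolist(),'yaw',-np.polyfit(b[:,1],b[:,0],1)[0])
e2=[(u,rowedge(s,u,322,340)) for u in (20,40,185,200)]; print(e2);b2=W(e2,80);print(b2.round(1).tolist())
ne=[(u,rowedge(f,u,136,152)) for u in (300,320,340)];print(ne,W(ne,80).round(1).tolist())
for v in (148,152,156): print(v,g[v,284:360].astype(int).tolist())
for u in (300,320,340): print(u,g[140:190,u].astype(int).tolist())
for v in (200,220): print(v,g[v,268:284].astype(int).tolist(),g[v,358:375].astype(int).tolist())
for v in (270,): print(v,g[v,238:256].astype(int).tolist(),g[v,388:406].astype(int).tolist())
E
```

```text
[(10, np.float64(104.5)), (50, np.float64(104.5)), (170, np.float64(103.5)), (200, np.float64(103.5)), (230, np.float64(103.5)), (260, np.float64(103.5))]
[[690.6, 35.4], [689.2, 11.4], [685.8, -58.9], [684.9, -76.2], [684.0, -93.4], [683.2, -110.5]] yaw -0.0502532746405246
[(20, np.float64(333.5)), (40, np.float64(333.5)), (185, np.float64(335.5)), (200, np.float64(335.5))]
[[541.9, 67.5], [541.5, 53.3], [536.5, -46.9], [536.1, -57.1]]
[(300, np.float64(143.5)), (320, np.float64(143.5)), (340, np.float64(143.5))] [[659.7, -132.0], [659.2, -143.7], [658.7, -155.4]]
148 [190, 188, 187, 189, 188, 189, 172, 126, 88, 83, 85, 86, 87, 95, 87, 75, 74, 74, 75, 75, 75, 74, 74, 74, 75, 75, 74, 73, 75, 74, 74, 74, 75, 74, 73, 73, 73, 73, 73, 73, 74, 72, 74, 75, 73, 73, 73, 74, 73, 73, 74, 74, 74, 73, 74, 74, 72, 74, 75, 88, 88, 86, 84, 86, 86, 96, 147, 180, 186, 184, 185, 186, 184, 186, 185, 186]
152 [189, 189, 189, 190, 189, 189, 173, 125, 86, 84, 86, 85, 86, 94, 85, 74, 73, 73, 73, 75, 81, 83, 83, 84, 82, 83, 85, 84, 83, 84, 81, 84, 83, 84, 83, 84, 83, 83, 82, 85, 88, 89, 90, 90, 90, 90, 89, 
[... 892 characters left out ...]
186, 187, 150, 89, 75, 73, 73, 72, 73, 75, 82, 89, 90, 90, 90, 92, 90, 89, 90, 89, 81, 78, 79, 80, 79, 79, 78, 77, 78, 77, 78, 78, 78, 78, 77, 76, 76, 77, 77, 77, 78, 77, 78, 87, 103, 111, 115, 118, 119]
200 [184, 182, 184, 177, 131, 84, 79, 76, 97, 111, 115, 119, 125, 125, 126, 125] [122, 122, 122, 117, 109, 104, 94, 81, 76, 79, 86, 109, 115, 115, 116, 116, 116]
220 [78, 78, 79, 78, 79, 78, 77, 75, 85, 104, 110, 114, 120, 123, 123, 122] [121, 121, 115, 112, 104, 99, 85, 71, 69, 69, 70, 70, 70, 70, 75, 78, 76]
270 [180, 180, 179, 181, 180, 147, 108, 110, 117, 119, 123, 122, 123, 122, 123, 123, 122, 120] [119, 119, 119, 121, 122, 120, 114, 109, 103, 91, 102, 112, 114, 117, 119, 120, 121, 118]
```

```bash
python3 - <<'E'
from h import *;import pickle
o=pickle.load(open('w5.pkl','rb')); W=lambda uv,z:onplane('wrist',uv,z,o)
zt=o['ee_pos'][2]-119.5+66; print(zt)
b=W([(291,152),(350,152)],80);print('bay nose sides',b,b.mean(0),np.linalg.norm(b[0]-b[1]))
print('bay nose end',W([(320.5,143.5)],80))
print('cart bottom nose',W([(320.5,161)],zt-66),'top nose',W([(320.5,184.3)],zt))
n=W([(275.8,200),(365.5,200),(275.8,220),(365,220)],zt);print('nose sides',n,n[:2].mean(0),n[2:].mean(0),np.linalg.norm(n[0]-n[1]))
d=W([(244,270),(397.2,270)],zt);print('body',d,d.mean(0),np.linalg.norm(d[0]-d[1]))
E
```

```text
196.57034024440367
bay nose sides [[ 655.04504178 -126.44061104]
 [ 653.50819674 -161.07490134]] [ 654.27661926 -143.75775619] 34.66837113473983
bay nose end [[ 659.17663836 -143.97688483]]
cart bottom nose [[ 655.2454599  -143.85712725]] top nose [[ 655.93539247 -143.96051406]]
nose sides [[ 651.43619143 -129.20659727]
 [ 650.14428282 -158.35166419]
 [ 644.72211287 -128.70187932]
 [ 643.41979126 -158.09280964]] [ 650.79023713 -143.77913073] [ 644.07095207 -143.39734448] 29.173685981105248
body [[ 627.54152319 -116.47144631]
 [ 625.22207607 -168.87615168]] [ 626.38179963 -142.67379899] 52.4560099510624
```

>>> servo_tool:
  plan:
    - [[1,0.02,0,-0.3,0,0,-0.05],[1,0,0,-0.5,0,0,0],[1,0,0,-0.3,0,0,0],[1,0,0,0,0,0,0],[1,0,0,0,0,0,0]]

```text
t: 6.85
ee_pos: [601.0, -142.7, 205.1]
orientation: [-3.14, 0.077, 0.004]
ft_force: [-0.0, 0.5, -2.7]
width: 53.6
grasp_force: 30.0
```

>>> servo_tool:
  plan:
    - [[1,0,0,-0.1,0,0,0],[1,0,0,-0.1,0,0,0],[1,0,0,-0.1,0,0,0],[1,0,0,-0.1,0,0,0],[1,0,0,-0.05,0,0,0]]

```text
t: 7.27
ee_pos: [601.5, -143.2, 187.8]
orientation: [-3.141, 0.078, 0.0]
ft_force: [-0.5, 0.4, -2.7]
width: 53.5
grasp_force: 30.0
```

>>> servo_tool:
  plan:
    - [[1,0,0,-0.1,0,0,0],[1,0,0,-0.1,0,0,0],[1,0,0,-0.1,0,0,0],[1,0,0,-0.1,0,0,0],[1,0,0,-0.1,0,0,0]]

```text
t: 7.68
ee_pos: [601.6, -143.2, 167.8]
orientation: [-3.141, 0.077, 0.0]
ft_force: [-0.2, -0.8, -2.8]
width: 53.9
grasp_force: 30.0
```

>>> servo_tool:
  plan:
    - [[1,0,0,0,0,0,0],[1,0,0,0,0,0,0]]

```text
t: 7.85
ee_pos: [601.5, -143.2, 168.0]
orientation: [-3.141, 0.077, 0.001]
ft_force: [0.0, -0.2, -2.2]
width: 53.7
grasp_force: 30.0
```

>>> servo_tool:
  plan:
    - [[1,0,0,-0.05,0,0,0],[1,0,0,0,0,0,0]]

```text
t: 8.02
ee_pos: [601.8, -143.2, 166.5]
orientation: [3.141, -0.078, 0.001]
ft_force: [0.4, -0.1, -2.1]
width: 53.6
grasp_force: 30.0
```

>>> servo_tool:
  plan:
    - [[-0.6,0,0,0,0,0,0],[-0.6,0,0,0,0,0,0],[-0.6,0,0,0,0,0,0],[-0.6,0,0,0,0,0,0]]

```text
t: 8.35
ee_pos: [601.8, -143.2, 166.5]
orientation: [3.141, -0.077, 0.001]
ft_force: [-0.9, -0.3, -0.1]
width: 70.2
grasp_force: 0.0
```

>>> servo_tool:
  plan:
    - [[-0.6,0,0,0.5,0,0,0],[-0.6,0,0,0.8,0,0,0],[-0.6,0,0,0.4,0,0,0],[1,0.1,0,0,0,0,0],[1,0,0,0,0,0,0]]

```text
t: 8.77
ee_pos: [606.6, -143.3, 235.4]
orientation: [3.14, -0.077, 0.005]
ft_force: [0.5, -0.5, -0.8]
width: 60.4
grasp_force: 0.0
```

>>> servo_tool:
  plan:
    - [[1,0,0,0,0,0,0],[1,0,0,0,0,0,0],[1,0,0,0,0,0,0],[1,0,0,0,0,0,0],[1,0,0,0,0,0,0]]

```text
t: 9.18
ee_pos: [605.3, -143.1, 233.5]
orientation: [-3.14, 0.077, 0.002]
ft_force: [-0.5, -0.7, -0.3]
width: 27.1
grasp_force: 0.0
```

```bash
python3 - <<'E'
from h import *;import pickle
o=readout.get_obs(); im=vision.get_image('wrist'); pickle.dump(o,open('w6.pkl','wb'))
cv2.imwrite('pics/w6.png',im[:,:,::-1]); print(o['ee_pos'],o['orientation'],o['width'],o['ft_force'])
E
```

```text
[ 605.31153559 -143.09866024  233.51475427] [-3.14034585e+00  7.74142149e-02  1.95597550e-03] 27.105312702903156 [-0.47863394 -0.65760754 -0.28768081]
```

View pics/w6.png

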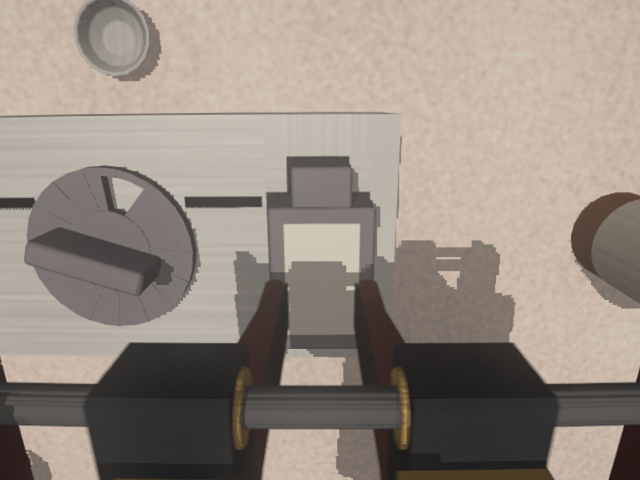

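The cartridge sits in the bay, standing proud of the deck, with its nose at (288–352, 158) inside the outline. Now I'll press it with the fingers shut.

>>> servo_tool:
  plan:
    - [[1,0,0,-0.3,0,0,0],[1,0,0,-0.3,0,0,0],[1,0,0,-0.2,0,0,0],[1,0,0,0,0,0,0],[1,0,0,0,0,0,0]]

```text
t: 9.65
ee_pos: [605.0, -143.1, 201.0]
orientation: [-3.14, 0.077, 0.004]
ft_force: [1.1, 1.1, 0.3]
width: 0.3
grasp_force: 0.0
```

>>> servo_tool:
  plan:
    - [[1,0,0,-0.15,0,0,0],[1,0,0,-0.15,0,0,0],[1,0,0,-0.15,0,0,0],[1,0,0,-0.15,0,0,0],[1,0,0,-0.15,0,0,0]]

```text
t: 10.07
ee_pos: [606.3, -143.4, 172.8]
orientation: [3.14, -0.077, 0.003]
ft_force: [-0.2, 0.3, 5.7]
width: 0.6
grasp_force: 2.9
```

>>> servo_tool:
  plan:
    - [[1,0,0,-0.1,0,0,0],[1,0,0,-0.1,0,0,0],[1,0,0,-0.08,0,0,0],[1,0,0,0,0,0,0]]

```text
t: 10.4
ee_pos: [605.8, -143.3, 160.8]
orientation: [3.141, -0.077, 0.001]
ft_force: [0.2, -0.2, -0.0]
width: 0.5
grasp_force: 0.0
```

>>> servo_tool:
  plan:
    - [[1,0,0,-0.02,0,0,0],[1,0,0,-0.02,0,0,0],[1,0,0,0,0,0,0]]

```text
t: 10.65
ee_pos: [605.8, -143.2, 160.4]
orientation: [3.141, -0.077, 0.001]
ft_force: [-2.3, 0.1, 8.5]
width: 0.3
grasp_force: 4.2
```

>>> servo_tool:
  plan:
    - [[1,0,0,-0.03,0,0,0],[1,0,0,-0.02,0,0,0],[1,0,0,0,0,0,0],[1,0,0,0,0,0,0]]

```text
t: 10.98
ee_pos: [606.0, -143.3, 160.2]
orientation: [3.14, -0.077, 0.002]
ft_force: [-6.6, 0.6, 23.5]
width: 0.8
grasp_force: 11.8
```

>>> servo_tool:
  plan:
    - [[1,0,0,0.5,0,0,0],[1,-0.2,0.4,0.8,0,0,0],[1,-0.3,0.7,0.6,0,0,0],[-1,-0.3,0.7,0.6,0,0,0],[-1,-0.2,0.7,0.5,0,0,0]]

```text
t: 11.4
ee_pos: [564.4, -42.4, 278.7]
orientation: [-3.141, 0.079, 0.001]
ft_force: [0.9, -0.3, 0.1]
width: 10.4
grasp_force: 0.0
```

>>> servo_tool:
  plan:
    - [[-1,0,0,0,0,0,0],[-1,0,0,0,0,0,0],[-1,0,0,0,0,0,0],[-1,0,0,0,0,0,0],[-1,0,0,0,0,0,0]]

```text
t: 11.82
ee_pos: [565.4, -44.1, 276.2]
orientation: [-3.141, 0.079, 0.003]
ft_force: [-0.7, -0.6, -0.6]
width: 43.8
grasp_force: 0.0
```

```bash
python3 - <<'E'
from h import *;import pickle
o=readout.get_obs(); im=vision.get_image('wrist'); pickle.dump(o,open('w7.pkl','wb'))
cv2.imwrite('pics/w7.png',im[:,:,::-1]); print(o['ee_pos'],o['orientation'],o['width'],o['ft_force'])
E
```

```text
[565.39486005 -44.08018934 276.1742463 ] [-3.14053914  0.07925947  0.00329619] 43.776011339191 [-0.73266748 -0.59105263 -0.57462525]
```

View pics/w7.png

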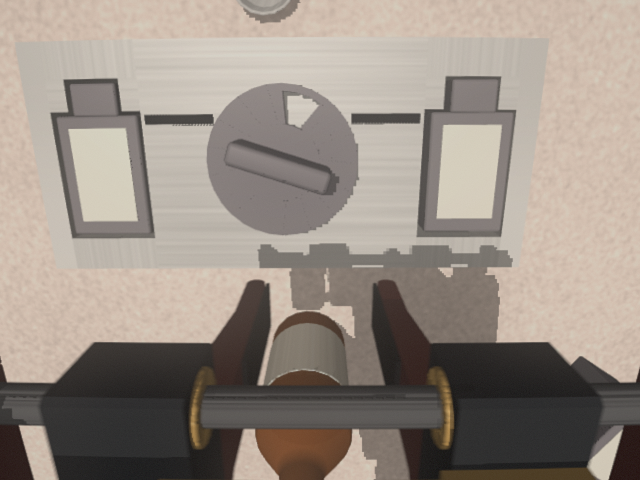

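The cartridge is flush, matching the fixed one. The dial spans (207–358, 83–235), its window is at about (300,110), and the bar runs from (228,152) to (333,184). Now the dial angle.

```bash
python3 - <<'E'
from h import *;import pickle
o=pickle.load(open('w7.pkl','rb')); W=lambda uv,z:onplane('wrist',uv,z,o)
im=cv2.imread('pics/w7.png');g=cv2.cvtColor(im,cv2.COLOR_BGR2GRAY)
r=np.zeros_like(g); r[80:238,204:362]=((g[80:238,204:362]<140)*255)
r[:,200:216][110:126]=0; r[110:126,350:]=0
c=max(cv2.findContours(r,0,2)[0],key=cv2.contourArea); w=W(cv2.convexHull(c).reshape(-1,2),88).astype(np.float32)
print('dial',cv2.fitEllipse(w),cv2.minEnclosingCircle(w)); C=np.array(cv2.fitEllipse(w)[0])
m=np.zeros_like(g); m[88:132,280:325]=(g[88:132,280:325]>150)*255
k=max(cv2.findContours(m,0,1)[0],key=cv2.contourArea); M=cv2.moments(k); uv=(M['m10']/M['m00'],M['m01']/M['m00'])
print('win lit',uv,cv2.boundingRect(k),W([uv],88)-C, cv2.minAreaRect(W(k.reshape(-1,2),88).astype(np.float32)))
pts=W([(283,91),(318,101),(305,128),(286,124)],88)-C; print(pts.round(1).tolist())
for p in pts: print(np.hypot(*p),np.arctan2(p[1],p[0]))
b=W([(233,141),(333,172),(226,162),(328,192)],118); print('bar',b.round(1).tolist()); 
for i in (0,2): d=b[i+1]-b[i]; print(np.linalg.norm(d),np.arctan2(d[1],d[0]))
print('barc',b.mean(0))
dk=W([(18,42),(548,38),(510,267),(55,268)],80);print('deck',dk.round(1).tolist(),dk.mean(0))
# bay labels
gm=((g>185)*255).astype(np.uint8)
gr=W([(145,119.5),(213,119),(352,118),(420,118)],80);print('groove',gr.round(1).tolist(),np.arctan2(*(gr[3]-gr[0])[::1])) 
for v in (95,105,115,122): print(v,g[v,276:325].tolist())
E
```

```text
dial ((612.1651611328125, -22.374927520751953), (94.981201171875, 96.94529724121094), 153.901611328125) ((612.0228271484375, -22.611406326293945), 48.7325325012207)
win lit (299.5701028342112, 109.62979683972912) (287, 95, 32, 33) [[ 31.93880682 -12.68891405]] ((643.1098022460938, -36.81400680541992), (19.003366470336914, 18.96444320678711), 86.99679565429688)
[[43.4, -3.4], [36.4, -24.2], [20.8, -15.3], [23.8, -3.7]]
43.48129514107923 -0.07736858454785786
43.7544589606129 -0.5872432253047074
25.84240515515658 -0.6354498943773486
24.115877073913083 -0.15595999738045302
bar [[629.5, 1.6], [609.3, -53.2], [618.1, 6.8], [597.9, -49.9]]
58.40691867642631 -1.9236214972608978
60.14968854633751 -1.9126993927805878
barc [613.69481908 -23.67942927]
deck [[694.8, 136.6], [679.4, -189.0], [530.1, -176.5], [545.8, 147.1]] [612.53286964 -20.44344297]
groove [[643.6, 64.4], [641.3, 20.7], [637.2, -67.6], [635.2, -110.8]] -3.093723005423288
95 [136, 137, 137, 137, 138, 137, 119, 103, 118, 124, 125, 133, 140, 141, 141, 141, 142, 141, 142, 141, 144, 142, 142, 161, 181, 193, 162, 128, 129, 127, 130, 136, 135, 136, 137, 138, 137, 138, 135, 136, 136, 137, 136, 136, 141, 157, 182, 194, 198]
105 [137, 136, 136, 137, 137, 136, 135, 117, 101, 118, 131, 177, 207, 207, 206, 206, 207, 206, 207, 205, 208, 206, 206, 205, 206, 206, 206, 206, 206, 205, 206, 206, 206, 207, 205, 206, 204, 205, 206, 208, 205, 199, 175, 146, 137, 133, 120, 127, 136]
115 [131, 133, 133, 134, 135, 131, 133, 133, 116, 103, 114, 127, 173, 200, 201, 200, 201, 200, 200, 199, 201, 200, 200, 201, 200, 200, 200, 201, 200, 201, 201, 200, 201, 195, 161, 134, 134, 132, 134, 134, 133, 135, 134, 135, 135, 132, 133, 133, 133]
122 [133, 134, 133, 135, 131, 134, 134, 133, 131, 107, 101, 123, 173, 201, 201, 201, 201, 200, 201, 200, 199, 199, 199, 199, 200, 201, 201, 198, 164, 135, 131, 133, 132, 132, 133, 132, 133, 131, 132, 132, 131, 129, 131, 131, 133, 132, 132, 133, 133]
```

>>> servo_tool:
  plan:
    - [[-1,0.4,0.2,0,0,0,0.97],[-1,0.4,0.2,0,0,0,0.97],[-1,0.39,0.13,0,0,0,0.97],[-1,0,0,0,0,0,0.97],[-1,0,0,0,0,0,0.97]]

```text
t: 12.28
ee_pos: [614.0, -22.3, 276.3]
orientation: [-3.085, -0.59, 0.002]
ft_force: [0.6, 0.9, 0.6]
width: 80.8
grasp_force: 0.0
```

>>> servo_tool:
  plan:
    - [[-1,0,0,0,0,0,0.97],[-1,0,0,0,0,0,0.97],[-1,0,0,0,0,0,0.97],[-1,0,0,0,0,0,0.97],[-1,0,0,0,0,0,0.97]]

```text
t: 12.7
ee_pos: [613.2, -22.7, 276.5]
orientation: [-2.893, -1.224, 0.002]
ft_force: [-0.1, 0.4, -0.5]
width: 87.7
grasp_force: 0.0
```

>>> servo_tool:
  plan:
    - [[-1,0,0,0,0,0,0.97],[-1,0,0,0,0,0,0.97],[-1,0,0,0,0,0,0.97],[-1,0,0,0,0,0,0.97],[-1,0,0,0,0,0,0.97]]

```text
t: 13.12
ee_pos: [613.1, -22.7, 276.5]
orientation: [-2.571, -1.804, 0.002]
ft_force: [-0.4, -0.5, 0.4]
width: 87.7
grasp_force: 0.0
```

>>> servo_tool:
  plan:
    - [[-1,0,0,0,0,0,0],[-1,0,0,0,0,0,0],[-1,0,0,0,0,0,0]]

```text
t: 13.37
ee_pos: [613.2, -22.4, 277.0]
orientation: [-2.577, -1.796, 0.001]
ft_force: [0.1, -0.5, -0.5]
width: 87.7
grasp_force: 0.0
```

```bash
python3 - <<'E'
from h import *
o=readout.get_obs(); Rm=R.from_rotvec(o['orientation']).as_matrix(); print(o['ee_pos'],'tool y dir',np.arctan2(Rm[1,1],Rm[0,1]),Rm[:,2],o['qpos'])
E
```

```text
[613.1971505  -22.37831649 277.02119128] tool y dir -0.35335716178272863 [-6.96357762e-04  5.27906185e-06 -9.99999758e-01] [-5.58605082e-02  4.36146603e-01  1.67556483e+00 -3.91884434e-05
  1.03057679e+00  2.97516744e-01]
```

>>> servo_tool:
  plan:
    - [[-1,0,-0.01,-0.6,0,0,0],[-1,0,0,-0.8,0,0,0],[-1,0,0,-0.7,0,0,0],[-1,0,0,-0.45,0,0,0],[0,0,0,0,0,0,0]]

```text
t: 13.78
ee_pos: [612.6, -22.5, 173.0]
orientation: [-2.575, -1.797, 0.003]
ft_force: [-0.3, 0.1, 0.2]
width: 83.9
grasp_force: 0.0
```

>>> servo_tool:
  plan:
    - [[1,0,0,0,0,0,0],[1,0,0,0,0,0,0],[1,0,0,0,0,0,0],[1,0,0,0,0,0,0],[1,0,0,0,0,0,0]]

```text
t: 14.2
ee_pos: [613.3, -22.4, 175.9]
orientation: [2.575, 1.8, 0.001]
ft_force: [-0.6, 0.9, 0.1]
width: 51.2
grasp_force: 0.0
```

>>> servo_tool:
  plan:
    - [[1,0,0,0,0,0,0],[1,0,0,0,0,0,0],[1,0,0,0,0,0,0],[1,0,0,0,0,0,0],[1,0,0,0,0,0,0]]

```text
t: 14.62
ee_pos: [613.2, -22.4, 175.5]
orientation: [2.575, 1.8, -0.0]
ft_force: [-0.1, -0.1, 0.3]
width: 18.3
grasp_force: 0.0
```

>>> servo_tool:
  plan:
    - [[1,0,0,0,0,0,0],[1,0,0,0,0,0,0],[1,0,0,0,0,0,0],[1,0,0,0,0,0,0]]

```text
t: 14.95
ee_pos: [612.4, -22.1, 175.4]
orientation: [-2.573, -1.799, 0.002]
ft_force: [-4.1, 2.0, 4.0]
width: 14.0
grasp_force: 30.0
```

>>> servo_tool:
  plan:
    - [[1,0,0,0,0,0,-0.4],[1,0,0,0,0,0,-0.8],[1,0,0,0,0,0,-0.8],[1,0,0,0,0,0,-0.8],[1,0,0,0,0,0,-0.8]]

```text
t: 15.37
ee_pos: [612.2, -22.0, 175.4]
orientation: [-2.825, -1.37, 0.003]
ft_force: [-5.1, 2.3, 5.0]
width: 13.4
grasp_force: 30.0
```

>>> servo_tool:
  plan:
    - [[1,0,0,0,0,0,-0.8],[1,0,0,0,0,0,-0.8],[1,0,0,0,0,0,-0.8],[1,0,0,0,0,0,-0.8],[1,0,0,0,0,0,-0.8]]

```text
t: 15.78
ee_pos: [612.1, -21.9, 175.4]
orientation: [-3.021, -0.859, 0.004]
ft_force: [-5.7, 3.3, 5.5]
width: 13.9
grasp_force: 30.0
```

>>> servo_tool:
  plan:
    - [[1,0,0,0,0,0,-0.4],[1,0,0,0,0,0,0],[1,0,0,0,0,0,0],[1,0,0,0,0,0,0]]

```text
t: 16.12
ee_pos: [612.1, -21.9, 175.4]
orientation: [-3.034, -0.81, 0.004]
ft_force: [-5.6, 3.3, 5.1]
width: 13.9
grasp_force: 30.0
```

```bash
python3 - <<'E'
from h import *
o=readout.get_obs(); Rm=R.from_rotvec(o['orientation']).as_matrix(); print(o['ee_pos'],'tool y dir',np.arctan2(Rm[1,1],Rm[0,1]),o['ft_force'],o['moment'],o['width'])
E
```

```text
[612.14314364 -21.91407988 175.35955717] tool y dir -1.04872017171877 [-5.59475511  3.32439082  5.05535942] [ 0.47738186  1.00550322 -0.02205088] 13.891907145790373
```

At the target angle (−1.049 in world). Now I'll release, back off and check.

>>> servo_tool:
  plan:
    - [[-1,0,0,0,0,0,0],[-1,0,0,0,0,0,0],[-1,0,0,0,0,0,0],[-1,0,0,0,0,0,0],[-1,0,0,0,0,0,0]]

```text
t: 16.53
ee_pos: [613.5, -22.5, 175.5]
orientation: [3.035, 0.811, 0.001]
ft_force: [-0.1, 0.1, -0.9]
width: 43.7
grasp_force: 0.0
```

>>> servo_tool:
  plan:
    - [[-1,0,0,0.4,0,0,0],[-1,0,0,0.7,0,0,0],[-1,-0.2,0,0.7,0,0,-0.5],[-1,-0.4,0,0.7,0,0,-0.9],[-1,-0.4,0,0.4,0,0,-0.9]]

```text
t: 16.95
ee_pos: [574.1, -22.5, 294.3]
orientation: [3.101, 0.497, 0.006]
ft_force: [0.8, 0.9, -0.4]
width: 77.0
grasp_force: 0.0
```

>>> servo_tool:
  plan:
    - [[-1,0,0,0,0,0,-0.9],[-1,0,0,0,0,0,-0.9],[-1,0,0,0,0,0,-0.9],[-1,0,0,0,0,0,0],[-1,0,0,0,0,0,0]]

```text
t: 17.37
ee_pos: [573.2, -22.4, 291.5]
orientation: [3.138, 0.139, 0.0]
ft_force: [0.5, 0.3, -0.9]
width: 87.6
grasp_force: 0.0
```

```bash
python3 - <<'E'
from h import *;import pickle
o=readout.get_obs(); im=vision.get_image('wrist'); pickle.dump(o,open('w8.pkl','wb'))
cv2.imwrite('pics/w8.png',im[:,:,::-1]); print(o['ee_pos'],o['orientation'],o['width'],o['ft_force'],o['qvel'].round(3))
E
```

```text
[573.24740711 -22.44056218 291.51747037] [3.13849623e+00 1.38523282e-01 2.94806223e-04] 87.64699684543542 [ 0.51374537  0.3420251  -0.85085297] [ 0.001  0.003  0.     0.001  0.001 -0.013]
```

View pics/w8.png

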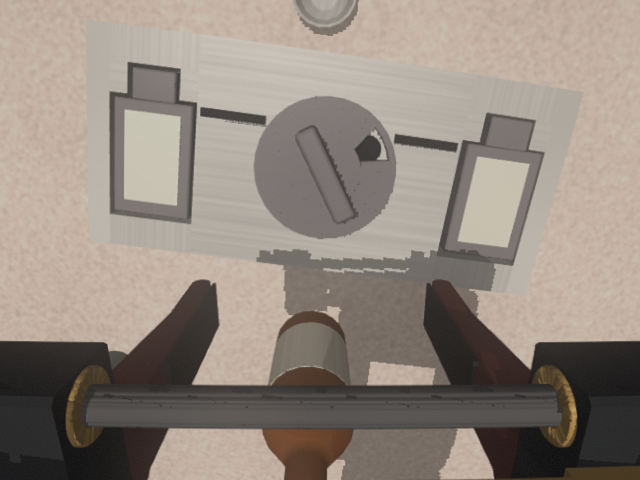

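The window at about (355–388, 129–161) shows the dark hole at about (370,148). I'll check the offset.

```bash
python3 - <<'E'
from h import *;import pickle
o=pickle.load(open('w8.pkl','rb')); W=lambda uv,z:onplane('wrist',uv,z,o)
g=cv2.cvtColor(cv2.imread('pics/w8.png'),cv2.COLOR_BGR2GRAY)
cv2.imwrite('pics/w8c.png',cv2.resize(cv2.imread('pics/w8.png')[85:245,245:405],None,fx=3.7,fy=3.7,interpolation=cv2.INTER_CUBIC))
C=np.array([612.9,-23.0])
r=np.zeros_like(g); r[95:240,252:398]=((g[95:240,252:398]<142)*255)
c=max(cv2.findContours(r,0,2)[0],key=cv2.contourArea); w=W(cv2.convexHull(c).reshape(-1,2),88).astype(np.float32);print(cv2.minEnclosingCircle(w)); C=np.array(cv2.minEnclosingCircle(w)[0])
b=W([(296,131),(343,224),(315,125),(357,215)],118)
for i in (0,2): d=b[i+1]-b[i]; print('bar win dir',np.arctan2(d[1],d[0])+np.pi/2)
m=np.zeros_like(g); m[130:165,350:390]=(g[130:165,350:390]<70)*255
k=max(cv2.findContours(m,0,1)[0],key=cv2.contourArea);x=W(k.reshape(-1,2),80);(cc,rr)=cv2.minEnclosingCircle(x.astype(np.float32))
print('hole',cc,rr,np.array(cc)-C,np.hypot(*(np.array(cc)-C)),np.arctan2(cc[1]-C[1],cc[0]-C[0]))
E
```

```text
((616.4283447265625, -17.450363159179688), 54.2634391784668)
bar win dir -1.0182118118498384
bar win dir -1.0385641117883737
hole (628.3660278320312, -49.393531799316406) 8.850029945373535 [ 11.93768311 -31.94316864] 34.10094281246206 -1.2131515582996124
```

View pics/w8c.png

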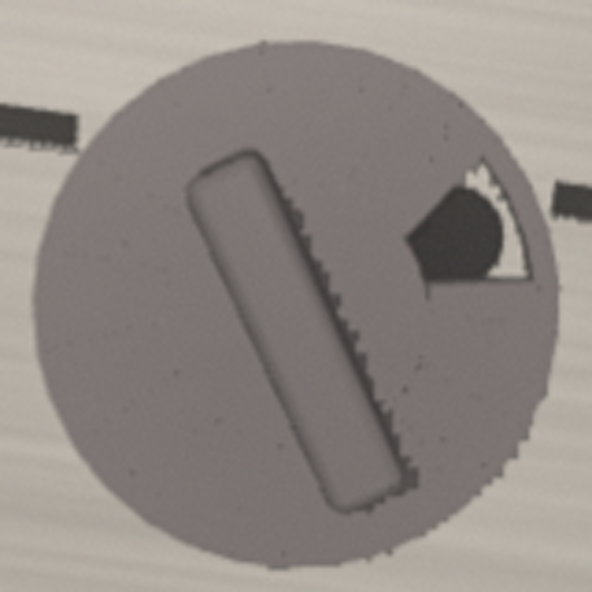

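The enlarged view shows the hole centred between the window's two sides. About the true dial centre the hole lies at −1.03 and the window at −1.03 to −1.05, which is under 1 mm apart. I'll hand it in.

```bash
python3 -c "
from workcell import close_job
print(close_job())"
```

```text
the job is handed in; nothing more can be done
None
```

The cartridge is pressed home flush in the right-hand bay, the dial window was measured within about 1 mm of that bay's pour hole, and the job is handed in at about 17 s; I moved no bystander that I could see, and the judge returned no verdict.

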